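# Copy a cast's angle onto the trimming guide with a locking bevel

## Robot

A 7-joint arm with a two-finger parallel gripper is mounted at the origin on the work surface. World frame = base frame: x ahead of the robot, y to its left, z up, the work surface at z = 0. Lengths are in m, angles in rad, forces in N, time in s.
With the tool pointing down it reaches from about 0.35 to 0.9 m from the base axis. Payload 8.1 kg.
Tool frame: the origin (TCP) lies midway between the tips of the shut fingers; the grasp point (between the pads) lies 19 mm behind it; z points along the fingers, y is the line along which they close (so a half turn about z gives the same grasp; the last joint's range is limited). The gripper opens to 92 mm and grips with 3 to 60 N. Pads are 19 mm wide; open, the fingers measure 130 mm over their backs; the gripper's body (75 mm by 190 mm) begins 47 mm behind the grasp point.
Start: joints at [-1.335, 0.434, 0.025, 1.573, -0.012, 1.134, -0.075], TCP at [0.208, 0.589, 0.227] pointing down, gripper open.
Joint ranges: [-2.62, 2.62], [-0.44, 2.09], [-1.27, 1.32], [0.08, 2.57], [-1.32, 4.46], [0.12, 2], [-2.74, 2.74]. Speed limits (rad/s): [2.22, 2.22, 3.01, 3.01, 3.14, 3.14, 3.14].

## Interface

Orientations are given as a rotation vector (axis times angle).
In Python, from cell import observe, get_image, camera_model, sign_off, recognise, silhouettes gives the robot as it stands.
- The arm moves only by the tool apply_moves, never from a script. Its argument "motion" is a list of rows, each an object of numbers: "x", "y", "z": the shift along the world's x, y, z in cm; "yaw": the turn about the world's z in degrees; "hand": the opening, from -1 (shut) to 1 (fully open), so that 0 is half open. In form: [{"x": .., "y": .., "z": .., "yaw": .., "hand": ..}, ...]. A call has 1 to 10 rows; each row is the pose to reach, as a shift and turn from the pose commanded when the call began; what a row does not reach only later rows make up. A row lasts 1/8 s, in which the tool goes at most 62.5 mm and 10.7 degrees, less where a joint would pass 70% of its speed; a pose out of reach is approached as far as the arm can. A call with a gripper value outside its range is refused whole. The fingers move at their own pace and stop on an object; "newtons" is the grip in N (left out, the last holds). Time passes only in rows, so rows that repeat a pose let the fingers close. It gives the time, the measured TCP pose, the force, the opening and the grip force at its end, in the units of the state.
- observe(): the state, without advancing time (a new reading comes with each control period).
- get_image(name): name is "scene" or "top"; returns the picture (384x512x3 uint8, blue, green, red); there is no depth.
- camera_model(name): a dict with "camera_matrix" (3x3 intrinsics, pixels), "T" (4x4, takes a point from camera to world coordinates). Camera axes: x right, y up, looking along -z (the intrinsics and any distortion apply to the point x, -y, -z); pixel columns grow to the right and rows downward; lengths in m; the calibration is good to about 2 mm. A picture is of the moment at which its call begins. camera_model takes no time and is no camera call.
- sign_off(): hands the job in; it is judged then, once.
Trained networks look in the newest picture that a camera, given by its name, has taken for a name from the list of things; names that differ only in an ending like _2 or _b are one class to them, and where a whole thing is asked for, a point or a joint stands for the part that bears it (a point fixed in the world has none). Each returns a list of dicts, best first, with "p" (0 to 1); they miss things now and then, are a little off and sometimes report something else, mostly with a low value. They report only what shows in the picture. A call takes as long as a camera call.
- recognise(query, camera): "rect" ([left, top, right, bottom] in pixels, round what is visible of it).
- silhouettes(query, camera): "mask" (384x512 bool, what is visible of it) and "rect" ([left, top, right, bottom] in pixels, round what is visible of it).
The state is a dict: "clock": time; "joints": joint angles; "dq": joint speeds; "joint_efforts": joint torques, N m; "position": TCP position; "ee_rot": TCP orientation; "force": force on the tool from outside, world axes, zero at the start; "ft_torque": the same for the moment, N m; "width": opening from 0.0 (shut) to 1.0 (fully open); "gripper_force": force on a finger pad.
Only numpy, scipy, OpenCV 4.12 (cv2) and the standard library are available. Lean on these libraries where they do the work, as an engineer would, in place of code of your own. Each camera call takes 0.05 s, during which the arm holds its last target. There are 200 camera calls.

## Task

On the small slide jig, press the bevel's steel blade gently against the angled face of the plaster cast until it lies flush along it, then press the red lever fully down to lock the blade at that angle. Then slide the carriage across until the locked blade has pushed the blue swivelling guide round to lie flush against it, so that the guide ends at the cast's angle, and let go. Push gently (under 20 N on cast or guide: plaster chips and the lock slips), do not touch the cast or the guide with the gripper, and leave the mug, tub, spare cast and brush where they are.

Things in the scene. Friction and masses are not known exactly. Their poses are not given: they have to be found in the camera images.
- pivot (a point): The bevel carriage on the jig: an aluminium slide, 70 mm along the rail by 60 mm, on a straight rail (range 350 mm) fixed to a dark board 12 mm thick. This point is the hinge axis of the blade, at the blade's mid height, 35 mm above the table. Its y axis lies along the rail, its x axis across it (pointing away from the blade side), z up; it does not turn with the blade. The carriage slides with about 0.2 N of friction and stays where it is left.
- blade (a joint): Angle of the steel bevel blade about the upright hinge axis at pivot, rad, positive counter-clockwise from above; at 0 the blade points along the -x of pivot, square to the rail. The blade is a straight bar 10 mm thick, 14 mm high (28 to 42 mm above the table), reaching 160 mm from the hinge axis, its centre line through that axis. Range +-0.8. Until locked it swings with a light 0.03 N m of friction and stays where it is left.
- knob (a point): Centre of the blade's brass knob, a free-turning upright roller 16 mm in diameter, from 62 to 98 mm above the table (this point at 80 mm), on an 8 mm stem 88 mm from the hinge axis. Its x axis runs along the blade from tip to hinge. Pushed along the rail at the knob, carriage and blade move together; when the blade meets a face, some 2 to 4 N there makes it swing and settle flush on it.
- post (a point): Middle of the black upright grip post of the carriage, 18 mm in diameter, from 74 to 114 mm above the table (this point at 94 mm), 8 mm from the hinge axis on the blade side. It stands on the carriage's bridge, whose top is at 74 mm.
- lock (a joint): Red lock lever of the carriage, rad: 0 is raised (blade free), 0.9 is pressed fully down, level, against its stop (blade locked by friction, which slips above about 1.5 N m). It takes about 8 N on its tip to press and stays where it is left. Its upright swing plane is square to the rail; it points to +x of pivot, away from the blade.
- lever_tip (a point): Point on the upper side of the red lock lever, 58 mm out from its hinge; the lever is 66 mm long, 22 mm wide and 7 mm thick. Its hinge lies 82 mm above the table, 20 mm from the pivot towards +x; the point is about 130 mm above the table when raised and 85 mm when pressed down.
- tray (a point): Centre of the top (18 mm above the table) of the white tray fixed at one end of the rail, 100 mm along its own x, 58 mm along y, turned up to 0.3 rad to the rail. Clamped on it, x along x, is the beige plaster cast with a row of white teeth, 92 x 34 mm, top at 46 mm (teeth to 55 mm). The cast sits up to 10 mm off the tray's centre along the tray's y, either way: feel for its face.
- guide_top (a point): Centre of the top of the blue guide, a bar 92 mm along its own x, 24 mm wide along its own y, top 48 mm above the table, that swivels about its centre on a round white base fixed on the board at the other end of the rail. It swivels with 0.05 N m of friction and stays where it is left; at its joint value 0 it is square to the rail. Its face towards the carriage is to end flush against the blade.
- guide (a joint): Angle of the blue guide on its base, rad, positive counter-clockwise from above, 0 square to the rail, range +-0.8.
- carriage (a joint): Position of the carriage along the rail, m, along the y axis of pivot, 0 in the middle, range +-0.175.
- mug: White mug, 80 mm wide, 95 mm tall; origin at the centre of its underside. Bystander.
- tub: White lidded tub, 72 mm wide, 75 mm tall; origin at the centre of its underside. Bystander.
- spare_cast: Small spare beige cast, 85 x 32 mm, 32 mm tall; origin at the centre of its underside. Bystander.
- brush: Brush 170 mm long lying on the table. Bystander.
- master: The same tray with the cast on it; origin at the centre of the tray's underside, 12 mm above the table. The cast's long upright faces are parallel to x; the one towards the carriage is the face to copy.

How it is judged:
By the outcome, as a careful person would: the job done as asked, in the order asked, and still so for the second after the job is handed in, with the robot touching nothing.
It also fails if it takes over 72 s, if anything falls off the work surface, if the arm or the gripper's body presses on something with over 40 N, if the wrist force passes 120 N, or if a joint passes its speed limit or range.

## Working session

There is one attempt and no reset: what is moved stays moved. The work goes in short steps, Python scripts to look and compute and a tool call to move; the robot and the scene stay as the last step left them, time stands still between calls to the robot, and variables do not carry over. Pictures are saved under pics/ and viewed, at most 10 in all, crops included, and the job is handed in when it is done.

Besides the shell and the picture viewer there is one more tool, called after "Request:" as a command line: name --argument value ..., lists and objects as JSON in quotes. apply_moves: Moves the arm, as the interface text tells. Its arguments: {"type":"object","properties":{"motion":{"type":"array","items":{"type":"object","properties":{"x":{"type":"number"},"y":{"type":"number"},"z":{"type":"number"},"yaw":{"type":"number"},"hand":{"type":"number"}}}},"newtons":{"type":"number"}},"required":["motion"]}

```bash
mkdir -p pics; python3 - <<'E'
from cell import *
import cv2,numpy as np
for n in("scene","top"):
    cv2.imwrite(f"pics/{n}0.png",get_image(n)); m=camera_model(n); print(n,np.round(m["camera_matrix"],1).tolist(),np.round(m["T"],4).tolist(),[k for k in m])
o=observe();print(o["clock"],o["position"],o["ee_rot"],o["width"])
E
```

```text
scene [[467.4, 0.0, 252.1], [0.0, 467.4, 195.7], [0.0, 0.0, 1.0]] [[0.8865, -0.3659, 0.2833, 0.959], [0.4627, 0.6939, -0.5518, -0.6845], [0.0053, 0.6202, 0.7844, 1.1137], [0.0, 0.0, 0.0, 1.0]] ['camera_matrix', 'T']
top [[388.7, 0.0, 258.0], [0.0, 388.7, 192.6], [0.0, 0.0, 1.0]] [[0.0116, 0.9872, -0.1588, 0.3997], [-0.9999, 0.0114, -0.0022, -0.0052], [-0.0003, 0.1588, 0.9873, 1.3858], [0.0, 0.0, 0.0, 1.0]] ['camera_matrix', 'T']
0.1 [0.20761331 0.58903081 0.22602998] [-5.29716532e-01 -3.09650569e+00  2.20787582e-03] 1.004481933525362
```

View pics/scene0.png

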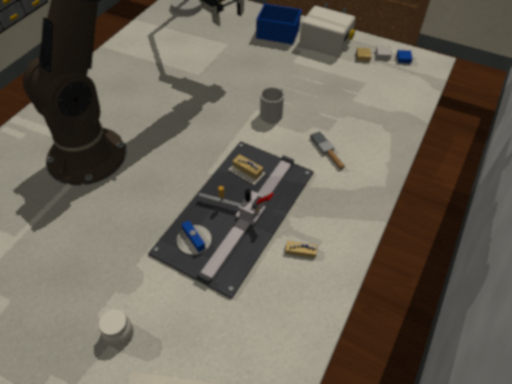

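View pics/top0.png

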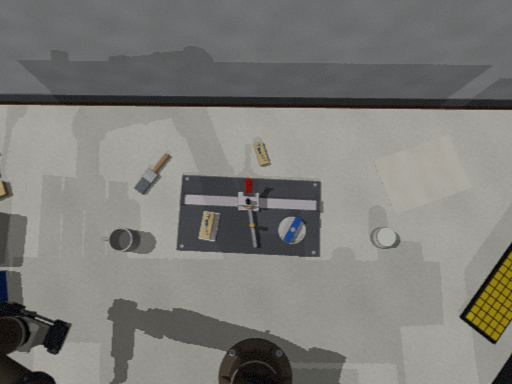

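```bash
cat > h.py <<'E'
import numpy as np,cv2
from cell import *
def w(name,u,v,z):
    m=camera_model(name);K=m["camera_matrix"];T=m["T"]
    d=np.linalg.inv(K)@[u,v,1];d=T[:3,:3]@[d[0],-d[1],-d[2]];o=T[:3,3]
    return o+d*(z-o[2])/d[2]
def px(name,P):
    m=camera_model(name);T=m["T"];c=T[:3,:3].T@(np.asarray(P)-T[:3,3])
    q=m["camera_matrix"]@[c[0],-c[1],-c[2]];return q[:2]/q[2]
E
python3 - <<'E'
from h import *
a=cv2.imread("pics/top0.png")[165:270,170:335];b=cv2.imread("pics/scene0.png")[135:300,145:320]
cv2.imwrite("pics/topc.png",cv2.resize(a,None,fx=4.8,fy=4.8,interpolation=cv2.INTER_CUBIC))
cv2.imwrite("pics/scc.png",cv2.resize(b,None,fx=3.6,fy=3.6,interpolation=cv2.INTER_CUBIC)[:600])
for q in ["pivot","blade","knob","post","lock","lever_tip","tray","guide_top","master"]:
  for c in("top","scene"):
    r=silhouettes(q,c)
    if r:
        r=r[0];ys,xs=np.nonzero(r["mask"]);p=np.c_[xs,ys].astype(np.float32)
        if len(p)>4:print(q,c,round(r["p"],2),np.round(r["rect"],1),p.mean(0).round(2),len(p),cv2.minAreaRect(p))
E
```

```text
pivot top 0.88 [239.6 177.  260.3 247. ] [248.72 203.11] 602 ((248.0, 211.5), (67.0, 20.0), 90.0)
pivot scene 0.86 [200.7 187.5 271.9 222.9] [244.18 203.91] 954 ((235.9000244140625, 195.20001220703125), (65.29318237304688, 36.224300384521484), 26.56505012512207)
blade scene 0.73 [197.9 189.3 257.9 216.7] [221.4  199.52] 317 ((230.25003051757812, 198.75), (62.296871185302734, 17.0762996673584), 18.43494987487793)
knob scene 0.63 [197.4 187.1 259.9 217.6] [223.18 199.97] 372 ((230.9122772216797, 198.99844360351562), (63.51317596435547, 18.582456588745117), 19.440034866333008)
post top 0.96 [237.7 178.1 258.7 244.6] [248.13 199.9 ] 476 ((247.5, 211.0), (66.0, 19.0), 90.0)
post scene 0.72 [201.7 188.3 257.9 215.2] [221.71 199.57] 300 ((230.602294921875, 198.47946166992188), (61.031005859375, 16.641132354736328), 17.700428009033203)
lock top 0.67 [244.5 173.7 252.3 192.9] [247.71 186.56] 132 ((247.5, 186.5), (17.0, 7.0), 90.0)
lever_tip top 0.55 [242.2 179.1 252.6 196.2] [247.9  186.62] 118 ((247.5, 186.5), (17.0, 7.0), 90.0)
lever_tip scene 0.61 [227.8 153.7 263.4 181.2] [246.81 169.51] 
[... 406 characters left out ...]
2006836), 30.963756561279297)
guide_top top 0.78 [284.7 219.4 299.9 242.1] [291.87 228.96] 184 ((291.9000244140625, 229.2000274658203), (7.155416965484619, 26.385601043701172), 26.56505012512207)
guide_top scene 0.64 [181.  220.1 206.4 251. ] [193.42 235.45] 371 ((193.40542602539062, 235.56756591796875), (34.17680740356445, 11.624763488769531), 54.462318420410156)
master top 0.76 [197.6 211.8 221.6 239. ] [208.38 225.53] 485 ((208.4807891845703, 225.59616088867188), (16.86598777770996, 28.829072952270508), 11.309932708740234)
master scene 0.56 [229.7 158.  264.5 186.1] [246.9  169.26] 611 ((247.11538696289062, 169.42306518554688), (33.861480712890625, 19.721521377563477), 29.744882583618164)
```

View pics/topc.png

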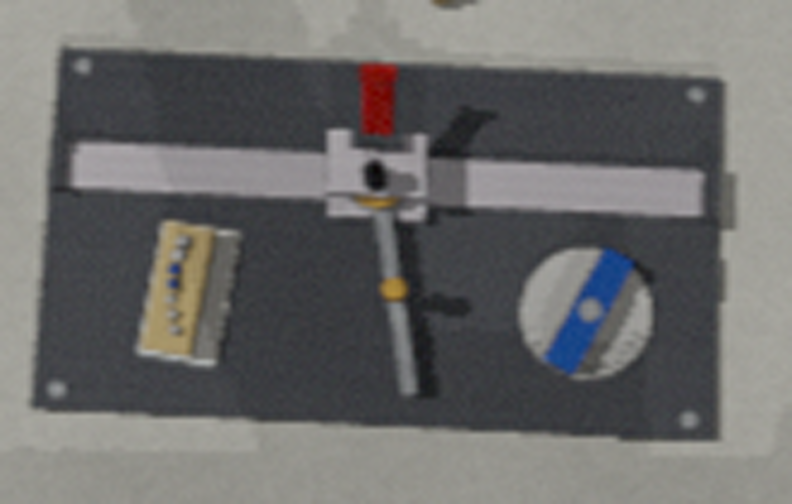

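View pics/scc.png

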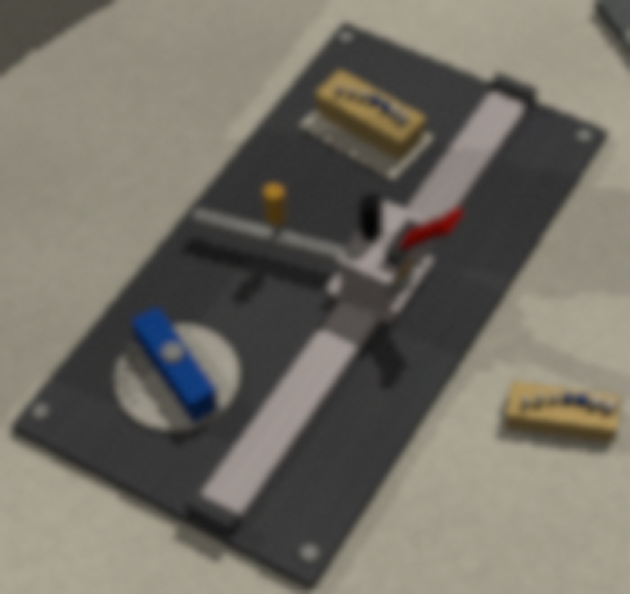

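```bash
python3 - <<'E'
from h import *
t=lambda u,v,z:w("top",170+u/4.8,165+v/4.8,z).round(4)
s=lambda u,v,z:w("scene",145+u/3.6,135+v/3.6,z).round(4)
C=[t(*c,.012) for c in[(62,48),(722,78),(718,438),(33,408)]];print("board",C)
for a,b in((0,1),(3,2)):
    d=C[a]-C[b];print("rail ang from +y",np.arctan2(-d[0],d[1]))
print("rail ends",t(72,166,.02),t(702,192,.02))
print("knob",t(392,287,.098),s(273,190,.098))
print("post",t(375,172,.114),s(370,203,.114))
print("blade tip",t(408,393,.042),s(196,213,.042))
print("lever end",t(377,66,.135),s(458,213,.135), "near",t(377,133,.085))
print("tray corners",t(138,356,.018),t(216,364,.018),t(240,232,.018))
print("cast top: ",[t(*c,.046) for c in[(165,222),(213,228),(190,357),(139,348)]])
print("guide",t(590,309,.048),s(172,352,.048),[t(*c,.048) for c in[(606,248),(634,263),(570,374),(545,356)]])
E
```

```text
board [array([0.6817, 0.2693, 0.012 ]), array([ 0.6645, -0.2262,  0.012 ]), array([ 0.3982, -0.2196,  0.012 ]), array([0.414 , 0.2791, 0.012 ])]
rail ang from +y -0.034698479518704486
rail ang from +y -0.03167177991715779
rail ends [0.5912 0.2565 0.02  ] [ 0.5772 -0.209   0.02  ]
knob [0.4985 0.0173 0.098 ] [0.5014 0.0141 0.098 ]
post [0.5762 0.0299 0.114 ] [0.5805 0.0265 0.114 ]
blade tip [0.4274 0.0058 0.042 ] [0.4329 0.0025 0.042 ]
lever end [0.6464 0.0291 0.135 ] [0.6508 0.0337 0.135 ] near [0.6081 0.0297 0.085 ]
tray corners [0.4523 0.203  0.018 ] [0.4472 0.146  0.018 ] [0.5438 0.1312 0.018 ]
cast top:  [array([0.5475, 0.1827, 0.046 ]), array([0.5436, 0.148 , 0.046 ]), array([0.4509, 0.1616, 0.046 ]), array([0.4569, 0.1983, 0.046 ])]
guide [ 0.4883 -0.1236  0.048 ] [ 0.4905 -0.125   0.048 ] [array([ 0.5322, -0.1353,  0.048 ]), array([ 0.5216, -0.1553,  0.048 ]), array([ 0.442 , -0.1093,  0.048 ]), array([ 0.4545, -0.0915,  0.048 ])]
```

Request:
apply_moves --motion '[{"x":5.5,"y":-4,"yaw":6,"hand":0},{"x":11,"y":-9,"yaw":12},{"x":16,"y":-14,"yaw":17.5},{"x":21,"y":-19,"yaw":17.5},{"x":25,"y":-25,"yaw":17.5},{"x":28,"y":-31,"yaw":17.5},{"x":29.2,"y":-38,"yaw":17.5},{"x":29.2,"y":-44,"yaw":17.5},{"x":29.2,"y":-51,"yaw":17.5},{"x":29.2,"y":-57.3,"yaw":17.5}]'

```text
schema error: expected keys x, y, z, yaw, hand
```

```bash
python3 - <<'E'
from h import *
o=observe();print(o["clock"],o["position"],o["ee_rot"],o["width"],o["force"])
E
```

```text
1.0 [0.2077652  0.58948318 0.22672722] [5.29739545e-01 3.09657928e+00 8.96056011e-05] 0.9996361335798666 [0.45761928 0.0835455  0.04829706]
```

All keys are required in each row.

Request:
apply_moves --motion '[{"x":5.5,"y":-4,"z":0,"yaw":6,"hand":0},{"x":11,"y":-9,"z":0,"yaw":12,"hand":0},{"x":16,"y":-14,"z":0,"yaw":17.5,"hand":0},{"x":21,"y":-19,"z":0,"yaw":17.5,"hand":0},{"x":25,"y":-25,"z":0,"yaw":17.5,"hand":0},{"x":28,"y":-31,"z":0,"yaw":17.5,"hand":0},{"x":29.2,"y":-38,"z":0,"yaw":17.5,"hand":0},{"x":29.2,"y":-44,"z":0,"yaw":17.5,"hand":0},{"x":29.2,"y":-51,"z":0,"yaw":17.5,"hand":0},{"x":29.2,"y":-57.3,"z":0,"yaw":17.5,"hand":0}]'

```text
clock: 2.25
position: [0.4982, 0.0717, 0.227]
ee_rot: [0.053, 3.14, 0.0]
force: [1.1, -0.1, -0.2]
width: 0.502
gripper_force: 0.0
```

Request:
apply_moves --motion '[{"x":0,"y":0,"z":-3,"yaw":0,"hand":0},{"x":0,"y":0,"z":-6,"yaw":0,"hand":0},{"x":0,"y":0,"z":-6,"yaw":0,"hand":0}]'

```text
clock: 2.62
position: [0.4967, 0.0733, 0.1653]
ee_rot: [-0.053, -3.137, 0.002]
force: [-0.2, -0.4, 0.0]
width: 0.501
gripper_force: 0.0
```

Request:
apply_moves --motion '[{"x":0.3,"y":-3,"z":0,"yaw":0,"hand":0},{"x":0.3,"y":-5.7,"z":0,"yaw":0,"hand":0},{"x":0.3,"y":-5.7,"z":-2,"yaw":0,"hand":0},{"x":0.3,"y":-5.7,"z":-4,"yaw":0,"hand":0},{"x":0.3,"y":-5.7,"z":-6.5,"yaw":0,"hand":0},{"x":0.3,"y":-5.7,"z":-9.3,"yaw":0,"hand":0},{"x":0.3,"y":-5.7,"z":-9.3,"yaw":0,"hand":0}]'

```text
clock: 3.5
position: [0.5006, 0.017, 0.0735]
ee_rot: [-0.052, -3.139, 0.0]
force: [-0.9, -0.3, -0.3]
width: 0.497
gripper_force: 0.0
```

```bash
python3 - <<'E'
from h import *
b=get_image("scene")[135:260,170:300]
cv2.imwrite("pics/s1.png",cv2.resize(b,None,fx=4,fy=4,interpolation=cv2.INTER_CUBIC))
o=observe();print(o["clock"],o["position"],o["force"])
E
```

```text
3.55 [0.50136456 0.01697029 0.07444696] [-0.19475694  0.07497729 -0.22668688]
```

View pics/s1.png

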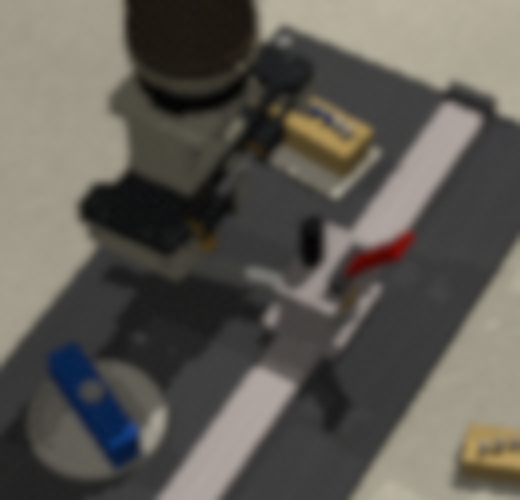

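Request:
apply_moves --motion '[{"x":0,"y":0.5,"z":0,"yaw":0,"hand":-0.45},{"x":0,"y":1.2,"z":0,"yaw":0,"hand":-0.45},{"x":0.1,"y":2,"z":0,"yaw":0,"hand":-0.45},{"x":0.1,"y":3,"z":0,"yaw":0,"hand":-0.45},{"x":0.1,"y":4,"z":0,"yaw":0,"hand":-0.45},{"x":0.2,"y":5,"z":0,"yaw":0,"hand":-0.45},{"x":0.2,"y":6,"z":0,"yaw":0,"hand":-0.45},{"x":0.2,"y":7,"z":0,"yaw":0,"hand":-0.45},{"x":0.2,"y":7.7,"z":0,"yaw":0,"hand":-0.45},{"x":0.3,"y":8.3,"z":0,"yaw":0,"hand":-0.45}]'

```text
clock: 4.8
position: [0.504, 0.1002, 0.0737]
ee_rot: [-0.052, -3.141, 0.0]
force: [0.0, 0.2, -0.5]
width: 0.276
gripper_force: 0.1
```

Request:
apply_moves --motion '[{"x":0,"y":0.5,"z":0,"yaw":0,"hand":-0.45},{"x":0,"y":1.0,"z":0,"yaw":0,"hand":-0.45},{"x":0,"y":1.4,"z":0,"yaw":0,"hand":-0.45},{"x":0,"y":1.8,"z":0,"yaw":0,"hand":-0.45},{"x":0,"y":2.2,"z":0,"yaw":0,"hand":-0.45},{"x":0,"y":2.5,"z":0,"yaw":0,"hand":-0.45}]'

```text
clock: 5.55
position: [0.5041, 0.125, 0.0737]
ee_rot: [0.052, 3.141, 0.0]
force: [1.0, -1.1, -0.3]
width: 0.273
gripper_force: 0.1
```

```bash
python3 - <<'E'
from h import *
a=get_image("top")[165:270,170:335]
cv2.imwrite("pics/t2.png",cv2.resize(a,None,fx=4.8,fy=4.8,interpolation=cv2.INTER_CUBIC))
o=observe();print(o["clock"],o["position"],o["force"],o["width"])
E
```

```text
5.6 [0.50405596 0.1254659  0.07372818] [0.0151808  0.07540738 0.84898922] 0.27497411432586993
```

View pics/t2.png

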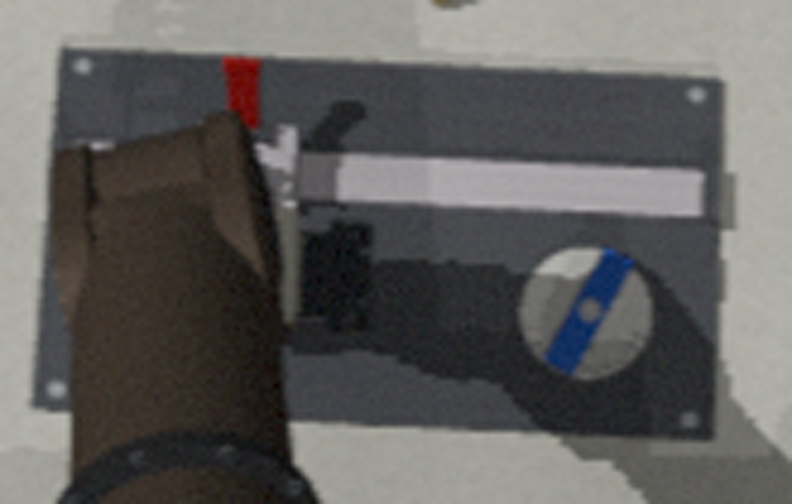

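Request:
apply_moves --motion '[{"x":0,"y":0.3,"z":0,"yaw":0,"hand":-0.45},{"x":0,"y":0.6,"z":0,"yaw":0,"hand":-0.45},{"x":0,"y":0.9,"z":0,"yaw":0,"hand":-0.45},{"x":0,"y":1.2,"z":0,"yaw":0,"hand":-0.45},{"x":0,"y":1.4,"z":0,"yaw":0,"hand":-0.45},{"x":0,"y":1.6,"z":0,"yaw":0,"hand":-0.45},{"x":0,"y":1.7,"z":0,"yaw":0,"hand":-0.45}]'

```text
clock: 6.48
position: [0.5041, 0.1419, 0.0737]
ee_rot: [-0.052, -3.141, -0.0]
force: [-0.5, 0.4, 0.5]
width: 0.273
gripper_force: 0.1
```

Request:
apply_moves --motion '[{"x":0,"y":0.15,"z":0,"yaw":0,"hand":-0.45},{"x":0,"y":0.3,"z":0,"yaw":0,"hand":-0.45},{"x":0,"y":0.3,"z":0,"yaw":0,"hand":-0.45}]'

```text
clock: 6.85
position: [0.5041, 0.1449, 0.0738]
ee_rot: [0.052, 3.141, 0.0]
force: [0.9, 0.1, -0.7]
width: 0.276
gripper_force: 0.0
```

Request:
apply_moves --motion '[{"x":0,"y":0.15,"z":0,"yaw":0,"hand":-0.45},{"x":0,"y":0.2,"z":0,"yaw":0,"hand":-0.45},{"x":0,"y":0.2,"z":0,"yaw":0,"hand":-0.45}]'

```text
clock: 7.22
position: [0.5041, 0.1468, 0.0737]
ee_rot: [0.052, 3.141, 0.0]
force: [0.1, -1.7, -0.4]
width: 0.273
gripper_force: 0.0
```

Request:
apply_moves --motion '[{"x":0,"y":0.1,"z":0,"yaw":0,"hand":-0.45},{"x":0,"y":0.2,"z":0,"yaw":0,"hand":-0.45}]'

```text
clock: 7.48
position: [0.504, 0.1486, 0.0737]
ee_rot: [-0.053, -3.141, 0.0]
force: [-0.6, -0.9, 1.2]
width: 0.276
gripper_force: 0.5
```

Request:
apply_moves --motion '[{"x":0,"y":0.1,"z":0,"yaw":0,"hand":-0.45},{"x":0,"y":0.2,"z":0,"yaw":0,"hand":-0.45}]'

```text
clock: 7.72
position: [0.5041, 0.1508, 0.0737]
ee_rot: [-0.053, -3.141, 0.0]
force: [-0.1, -1.1, -0.8]
width: 0.277
gripper_force: 0.6
```

Request:
apply_moves --motion '[{"x":0,"y":0.1,"z":0,"yaw":0,"hand":-0.45},{"x":0,"y":0.2,"z":0,"yaw":0,"hand":-0.45}]'

```text
clock: 7.98
position: [0.5041, 0.1528, 0.0737]
ee_rot: [0.053, 3.141, 0.0]
force: [0.6, -1.7, -0.1]
width: 0.272
gripper_force: 0.6
```

Request:
apply_moves --motion '[{"x":0,"y":0.1,"z":0,"yaw":0,"hand":-0.45},{"x":0,"y":0.1,"z":0,"yaw":0,"hand":-0.45}]'

```text
clock: 8.22
position: [0.5041, 0.1539, 0.0737]
ee_rot: [0.052, 3.141, 0.0]
force: [-0.6, -0.7, 0.4]
width: 0.274
gripper_force: 0.3
```

Request:
apply_moves --motion '[{"x":0,"y":0.1,"z":0,"yaw":0,"hand":-0.45},{"x":0,"y":0.1,"z":0,"yaw":0,"hand":-0.45}]'

```text
clock: 8.48
position: [0.5041, 0.1548, 0.0737]
ee_rot: [-0.052, -3.141, -0.0]
force: [-0.8, -0.9, 0.9]
width: 0.276
gripper_force: 0.4
```

Request:
apply_moves --motion '[{"x":0,"y":0.1,"z":0,"yaw":0,"hand":-0.45},{"x":0,"y":0.1,"z":0,"yaw":0,"hand":-0.45}]'

```text
clock: 8.72
position: [0.504, 0.1551, 0.0737]
ee_rot: [-0.053, -3.141, 0.001]
force: [0.2, -3.8, 1.4]
width: 0.28
gripper_force: 2.2
```

Request:
apply_moves --motion '[{"x":0,"y":0.05,"z":0,"yaw":0,"hand":-0.45},{"x":0,"y":0.05,"z":0,"yaw":0,"hand":-0.45},{"x":0,"y":0.05,"z":0,"yaw":0,"hand":-0.45}]'

```text
clock: 9.1
position: [0.504, 0.1552, 0.0737]
ee_rot: [-0.054, -3.141, 0.002]
force: [0.5, -6.2, 1.9]
width: 0.276
gripper_force: 3.0
```

```bash
python3 - <<'E'
from h import *
f=[]
for i in range(4):
    a=get_image("top");o=observe();f.append(o["force"])
print(np.mean(f,0),o["position"],o["clock"],o["gripper_force"])
b=get_image("scene")[135:260,170:300]
cv2.imwrite("pics/s3.png",cv2.resize(np.hstack([a[165:245,180:280],b[:80,15:115]]),None,fx=4,fy=4,interpolation=cv2.INTER_CUBIC))
E
```

```text
[-0.46156672 -5.98712036  1.82399743] [0.50400674 0.1551854  0.07368192] 9.3 3.039371520280838
```

View pics/s3.png

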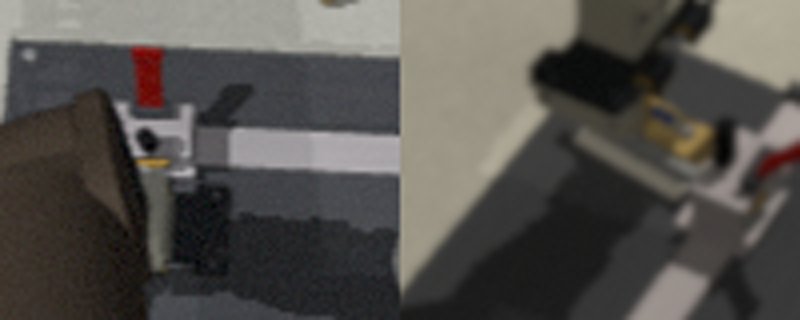

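Request:
apply_moves --motion '[{"x":0,"y":-0.3,"z":0,"yaw":0,"hand":-0.45},{"x":0,"y":-0.55,"z":0,"yaw":0,"hand":-0.2},{"x":0,"y":-0.55,"z":0,"yaw":0,"hand":-0.1},{"x":0,"y":-0.55,"z":2,"yaw":0,"hand":0},{"x":0,"y":-0.55,"z":6,"yaw":0,"hand":0},{"x":-2,"y":-5,"z":11,"yaw":0,"hand":0},{"x":-4,"y":-11,"z":13,"yaw":0,"hand":-1},{"x":-4,"y":-17,"z":13,"yaw":0,"hand":-1},{"x":-4,"y":-17,"z":13,"yaw":0,"hand":-1}]'

```text
clock: 10.48
position: [0.4638, -0.0179, 0.2046]
ee_rot: [0.063, 3.139, -0.001]
force: [0.6, 0.6, 0.1]
width: 0.224
gripper_force: 0.0
```

```bash
python3 - <<'E'
from h import *
a=get_image("top");b=get_image("scene")
cv2.imwrite("pics/top4.png",a);cv2.imwrite("pics/sc4.png",b)
for n,i in(("top",a),("scene",b)):
    h=cv2.cvtColor(i,cv2.COLOR_BGR2HSV);m=((h[...,0]<6)|(h[...,0]>174))&(h[...,1]>170)&(h[...,2]>90)
    roi=np.zeros_like(m);roi[130:250,170:330]=1;ys,xs=np.nonzero(m&roi);print(n,xs.mean(),ys.mean(),xs.min(),xs.max(),ys.min(),ys.max())
    print(w(n,xs.mean(),ys.mean(),.107))
cv2.imwrite("pics/c4.png",cv2.resize(np.hstack([a[165:245,180:280],b[130:210,185:285]]),None,fx=4,fy=4,interpolation=cv2.INTER_CUBIC))
o=observe();print(o["clock"],o["position"],o["force"],o["width"])
E
```

```text
top 216.56666666666666 183.44444444444446 213 220 177 191
[0.63469462 0.13652519 0.107     ]
scene 282.9259259259259 172.4814814814815 276 289 169 176
[0.63422963 0.13972616 0.107     ]
10.575 [ 0.46411455 -0.01434273  0.20394234] [ 0.28937272  0.85961562 -0.47161885] 0.1397698000724742
```

View pics/c4.png

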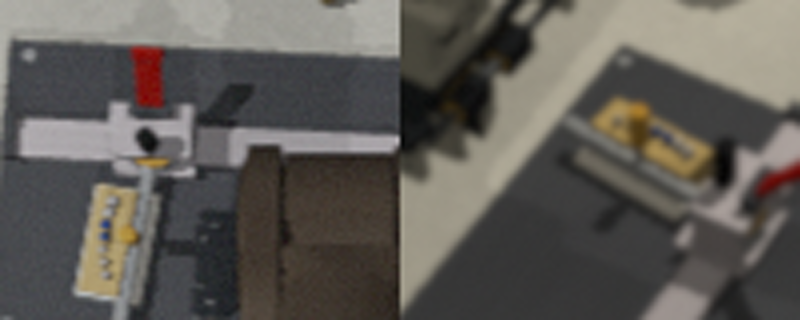

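Request:
apply_moves --motion '[{"x":4,"y":3.5,"z":0,"yaw":0,"hand":-1},{"x":8,"y":7,"z":0,"yaw":0,"hand":-1},{"x":12,"y":10.5,"z":0,"yaw":0,"hand":-1},{"x":15.5,"y":13.5,"z":0,"yaw":0,"hand":-1},{"x":17.4,"y":15.2,"z":0,"yaw":0,"hand":-1},{"x":17.4,"y":15.2,"z":-2,"yaw":0,"hand":-1},{"x":17.4,"y":15.2,"z":-4.5,"yaw":0,"hand":-1},{"x":17.4,"y":15.2,"z":-4.5,"yaw":0,"hand":-1}]'

```text
clock: 11.58
position: [0.6361, 0.1405, 0.1561]
ee_rot: [-0.048, -3.136, 0.001]
force: [-0.5, 0.5, 0.1]
width: 0.002
gripper_force: 0.0
```

```bash
python3 - <<'E'
from h import *
o=observe();print(o["clock"],o["position"],o["force"],o["width"])
E
```

```text
11.575 [0.6361341  0.14052831 0.15612353] [-0.46318597  0.45095406  0.09440799] 0.002311639639110581
```

Request:
apply_moves --motion '[{"x":0.2,"y":-0.2,"z":-0.8,"yaw":0,"hand":-1},{"x":0.2,"y":-0.2,"z":-1.6,"yaw":0,"hand":-1},{"x":0.3,"y":-0.2,"z":-2.2,"yaw":0,"hand":-1},{"x":0.5,"y":-0.2,"z":-2.8,"yaw":0,"hand":-1},{"x":0.8,"y":-0.2,"z":-3.4,"yaw":0,"hand":-1},{"x":1.1,"y":-0.2,"z":-4,"yaw":0,"hand":-1},{"x":1.3,"y":-0.2,"z":-4.6,"yaw":0,"hand":-1},{"x":1.5,"y":-0.2,"z":-5.2,"yaw":0,"hand":-1},{"x":1.7,"y":-0.2,"z":-5.8,"yaw":0,"hand":-1},{"x":1.8,"y":-0.2,"z":-6.3,"yaw":0,"hand":-1}]'

```text
clock: 12.82
position: [0.6588, 0.1363, 0.0974]
ee_rot: [0.053, 3.136, 0.002]
force: [3.1, -0.8, 7.7]
width: 0.009
gripper_force: 3.2
```

Request:
apply_moves --motion '[{"x":0,"y":0,"z":-0.3,"yaw":0,"hand":-1},{"x":0,"y":0,"z":-0.6,"yaw":0,"hand":-1}]'

```text
clock: 13.08
position: [0.6592, 0.1363, 0.0917]
ee_rot: [0.053, 3.135, 0.002]
force: [4.5, -0.8, 7.2]
width: 0.007
gripper_force: 3.4
```

Request:
apply_moves --motion '[{"x":0,"y":0,"z":-0.3,"yaw":0,"hand":-1},{"x":0,"y":0,"z":-0.5,"yaw":0,"hand":-1}]'

```text
clock: 13.32
position: [0.6597, 0.1363, 0.0869]
ee_rot: [0.053, 3.134, 0.002]
force: [4.7, -0.4, 6.9]
width: 0.003
gripper_force: 3.8
```

Request:
apply_moves --motion '[{"x":0,"y":0,"z":-0.2,"yaw":0,"hand":-1},{"x":0,"y":0,"z":-0.2,"yaw":0,"hand":-1}]'

```text
clock: 13.58
position: [0.6598, 0.1363, 0.0854]
ee_rot: [0.053, 3.133, 0.002]
force: [4.3, -0.3, 10.9]
width: 0.004
gripper_force: 5.3
```

Request:
apply_moves --motion '[{"x":0,"y":0,"z":-0.1,"yaw":0,"hand":-1},{"x":0,"y":0,"z":-0.1,"yaw":0,"hand":-1}]'

```text
clock: 13.82
position: [0.66, 0.1364, 0.0853]
ee_rot: [0.053, 3.133, 0.003]
force: [1.9, -1.9, 18.1]
width: 0.005
gripper_force: 8.5
```

Request:
apply_moves --motion '[{"x":0,"y":0,"z":2,"yaw":0,"hand":-1},{"x":0,"y":0,"z":5,"yaw":0,"hand":-1},{"x":0,"y":0.2,"z":9,"yaw":0,"hand":-0.5},{"x":-4,"y":0.6,"z":9,"yaw":0,"hand":0},{"x":-8,"y":1,"z":9,"yaw":0,"hand":0},{"x":-12,"y":1.4,"z":9,"yaw":0,"hand":0},{"x":-15.8,"y":1.4,"z":9,"yaw":0,"hand":0},{"x":-15.8,"y":1.4,"z":9,"yaw":0,"hand":0}]'

```text
clock: 14.82
position: [0.4957, 0.1506, 0.172]
ee_rot: [-0.05, -3.14, -0.001]
force: [0.8, 0.8, 0.7]
width: 0.5
gripper_force: 0.0
```

```bash
python3 - <<'E'
from h import *
b=get_image("scene")
cv2.imwrite("pics/c5.png",cv2.resize(b[130:230,185:310],None,fx=4,fy=4,interpolation=cv2.INTER_CUBIC))
o=observe();print(o["clock"],o["position"],o["ee_rot"],o["force"],o["width"])
E
```

```text
14.875 [0.49769932 0.15054201 0.17220914] [5.11951582e-02 3.14052786e+00 1.11044171e-03] [0.421499   0.25507144 0.15028478] 0.49904215713157374
```

View pics/c5.png

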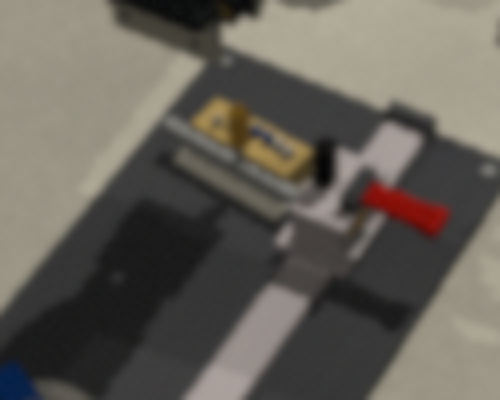

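Request:
apply_moves --motion '[{"x":0.55,"y":0,"z":0,"yaw":0,"hand":0},{"x":0.55,"y":0,"z":-2.5,"yaw":0,"hand":0},{"x":0.55,"y":0,"z":-5,"yaw":0,"hand":0},{"x":0.55,"y":0,"z":-7.5,"yaw":0,"hand":0},{"x":0.55,"y":0,"z":-9.8,"yaw":0,"hand":0},{"x":0.55,"y":0,"z":-9.8,"yaw":0,"hand":0},{"x":0.55,"y":-0.2,"z":-9.8,"yaw":0,"hand":-0.3},{"x":0.55,"y":-0.5,"z":-9.8,"yaw":0,"hand":-0.45},{"x":0.55,"y":-1,"z":-9.8,"yaw":0,"hand":-0.45},{"x":0.5,"y":-1.6,"z":-9.8,"yaw":0,"hand":-0.45}]'

```text
clock: 16.12
position: [0.5033, 0.1339, 0.0742]
ee_rot: [0.052, 3.14, 0.001]
force: [-0.7, 0.5, 0.6]
width: 0.274
gripper_force: 0.3
```

```bash
python3 - <<'E'
from h import *
o=observe();print(o["clock"],o["position"],o["ee_rot"],o["force"],o["width"])
b=get_image("scene")
cv2.imwrite("pics/c6.png",cv2.resize(b[130:260,165:310],None,fx=4,fy=4,interpolation=cv2.INTER_CUBIC))
E
```

```text
16.125 [0.50331581 0.13394581 0.07418941] [5.24656913e-02 3.14036740e+00 5.79717537e-04] [-0.66928073  0.48674798  0.59604851] 0.2738231649344751
```

Request:
apply_moves --motion '[{"x":0,"y":-1,"z":0,"yaw":0,"hand":-0.45},{"x":-0.1,"y":-2,"z":0,"yaw":0,"hand":-0.45},{"x":-0.1,"y":-3,"z":0,"yaw":0,"hand":-0.45},{"x":-0.1,"y":-4,"z":0,"yaw":0,"hand":-0.45},{"x":-0.2,"y":-5,"z":0,"yaw":0,"hand":-0.45},{"x":-0.2,"y":-6,"z":0,"yaw":0,"hand":-0.45},{"x":-0.2,"y":-7,"z":0,"yaw":0,"hand":-0.45},{"x":-0.3,"y":-8,"z":0,"yaw":0,"hand":-0.45},{"x":-0.3,"y":-9,"z":0,"yaw":0,"hand":-0.45},{"x":-0.3,"y":-10,"z":0,"yaw":0,"hand":-0.45}]'

```text
clock: 17.42
position: [0.5001, 0.0336, 0.0737]
ee_rot: [0.053, 3.141, 0.0]
force: [-0.8, -0.0, -0.8]
width: 0.274
gripper_force: 0.1
```

Request:
apply_moves --motion '[{"x":0,"y":-1,"z":0,"yaw":0,"hand":-0.45},{"x":-0.1,"y":-2,"z":0,"yaw":0,"hand":-0.45},{"x":-0.1,"y":-3,"z":0,"yaw":0,"hand":-0.45},{"x":-0.1,"y":-4,"z":0,"yaw":0,"hand":-0.45},{"x":-0.2,"y":-5,"z":0,"yaw":0,"hand":-0.45},{"x":-0.2,"y":-6,"z":0,"yaw":0,"hand":-0.45},{"x":-0.2,"y":-7,"z":0,"yaw":0,"hand":-0.45},{"x":-0.3,"y":-8,"z":0,"yaw":0,"hand":-0.45},{"x":-0.3,"y":-8.8,"z":0,"yaw":0,"hand":-0.45},{"x":-0.3,"y":-9.4,"z":0,"yaw":0,"hand":-0.45}]'

```text
clock: 18.68
position: [0.4971, -0.0603, 0.0738]
ee_rot: [0.053, 3.141, 0.0]
force: [1.0, 0.4, 0.2]
width: 0.274
gripper_force: 0.1
```

Request:
apply_moves --motion '[{"x":0,"y":-0.5,"z":0,"yaw":0,"hand":-0.45},{"x":0,"y":-0.9,"z":0,"yaw":0,"hand":-0.45},{"x":0,"y":-1.2,"z":0,"yaw":0,"hand":-0.45},{"x":0,"y":-1.4,"z":0,"yaw":0,"hand":-0.45}]'

```text
clock: 19.18
position: [0.4971, -0.0738, 0.0737]
ee_rot: [-0.052, -3.141, -0.0]
force: [-0.2, 0.9, -0.3]
width: 0.277
gripper_force: 0.1
```

```bash
python3 - <<'E'
from h import *
b=get_image("scene");a=get_image("top")
o=observe();print(o["clock"],o["position"],o["ee_rot"],o["force"],o["width"])
cv2.imwrite("pics/sc7.png",b);cv2.imwrite("pics/top7.png",a)
cv2.imwrite("pics/c7.png",cv2.resize(np.hstack([b[160:290,160:290],a[165:295,225:330]]),None,fx=3.3,fy=3.3,interpolation=cv2.INTER_CUBIC))
E
```

```text
19.275 [ 0.49709946 -0.07389826  0.07377518] [ 5.27193054e-02  3.14104189e+00 -6.51822015e-05] [-0.69587418 -1.10625165 -0.76076198] 0.27382448074446
```

Request:
apply_moves --motion '[{"x":0,"y":-0.3,"z":0,"yaw":0,"hand":-0.45},{"x":0,"y":-0.6,"z":0,"yaw":0,"hand":-0.45},{"x":0,"y":-0.9,"z":0,"yaw":0,"hand":-0.45},{"x":0,"y":-1.2,"z":0,"yaw":0,"hand":-0.45},{"x":0,"y":-1.5,"z":0,"yaw":0,"hand":-0.45},{"x":-0.1,"y":-1.8,"z":0,"yaw":0,"hand":-0.45},{"x":-0.1,"y":-2.1,"z":0,"yaw":0,"hand":-0.45}]'

```text
clock: 20.15
position: [0.496, -0.0949, 0.0737]
ee_rot: [-0.053, -3.141, -0.0]
force: [0.2, 0.8, 0.3]
width: 0.278
gripper_force: 0.1
```

Request:
apply_moves --motion '[{"x":0,"y":-0.2,"z":0,"yaw":0,"hand":-0.45},{"x":0,"y":-0.4,"z":0,"yaw":0,"hand":-0.45},{"x":0,"y":-0.6,"z":0,"yaw":0,"hand":-0.45},{"x":0,"y":-0.8,"z":0,"yaw":0,"hand":-0.45},{"x":0,"y":-0.9,"z":0,"yaw":0,"hand":-0.45}]'

```text
clock: 20.78
position: [0.4961, -0.1039, 0.0737]
ee_rot: [-0.053, -3.141, -0.0]
force: [0.1, 2.7, 0.3]
width: 0.275
gripper_force: 1.0
```

Request:
apply_moves --motion '[{"x":0,"y":-0.1,"z":0,"yaw":0,"hand":-0.45},{"x":0,"y":-0.2,"z":0,"yaw":0,"hand":-0.45}]'

```text
clock: 21.02
position: [0.4961, -0.1058, 0.0737]
ee_rot: [0.053, 3.141, 0.0]
force: [-0.3, 2.3, 0.1]
width: 0.276
gripper_force: 1.0
```

Request:
apply_moves --motion '[{"x":0,"y":-0.1,"z":0,"yaw":0,"hand":-0.45},{"x":0,"y":-0.2,"z":0,"yaw":0,"hand":-0.45}]'

```text
clock: 21.28
position: [0.4961, -0.1078, 0.0737]
ee_rot: [0.053, 3.141, -0.0]
force: [0.1, 0.7, -0.0]
width: 0.275
gripper_force: 0.9
```

Guide is turning (about 2 N). Continue in 1 mm steps.

Request:
apply_moves --motion '[{"x":0,"y":-0.1,"z":0,"yaw":0,"hand":-0.45},{"x":0,"y":-0.1,"z":0,"yaw":0,"hand":-0.45}]'

```text
clock: 21.52
position: [0.4961, -0.109, 0.0738]
ee_rot: [0.053, 3.141, -0.0]
force: [0.4, 1.8, -0.6]
width: 0.276
gripper_force: 0.5
```

Request:
apply_moves --motion '[{"x":0,"y":-0.1,"z":0,"yaw":0,"hand":-0.45},{"x":0,"y":-0.1,"z":0,"yaw":0,"hand":-0.45}]'

```text
clock: 21.78
position: [0.4961, -0.1099, 0.0737]
ee_rot: [0.053, 3.141, -0.0]
force: [0.4, 0.9, 0.4]
width: 0.278
gripper_force: 0.6
```

Request:
apply_moves --motion '[{"x":0,"y":-0.1,"z":0,"yaw":0,"hand":-0.45},{"x":0,"y":-0.1,"z":0,"yaw":0,"hand":-0.45}]'

```text
clock: 22.02
position: [0.4961, -0.1108, 0.0737]
ee_rot: [0.053, 3.141, -0.0]
force: [0.0, 1.1, 0.2]
width: 0.275
gripper_force: 0.6
```

Request:
apply_moves --motion '[{"x":0,"y":-0.1,"z":0,"yaw":0,"hand":-0.45},{"x":0,"y":-0.1,"z":0,"yaw":0,"hand":-0.45}]'

```text
clock: 22.28
position: [0.496, -0.1118, 0.0737]
ee_rot: [-0.053, -3.141, -0.0]
force: [-0.6, 1.6, -0.4]
width: 0.274
gripper_force: 0.8
```

Request:
apply_moves --motion '[{"x":0,"y":-0.05,"z":0,"yaw":0,"hand":-0.45},{"x":0,"y":-0.1,"z":0,"yaw":0,"hand":-0.45}]'

```text
clock: 22.52
position: [0.4961, -0.112, 0.0737]
ee_rot: [-0.052, -3.141, -0.001]
force: [0.6, 5.2, 1.8]
width: 0.275
gripper_force: 3.1
```

Request:
apply_moves --motion '[{"x":0,"y":-0.05,"z":0,"yaw":0,"hand":-0.45},{"x":0,"y":-0.05,"z":0,"yaw":0,"hand":-0.45}]'

```text
clock: 22.78
position: [0.4961, -0.112, 0.0737]
ee_rot: [-0.051, -3.141, -0.002]
force: [0.1, 7.4, 1.5]
width: 0.276
gripper_force: 3.3
```

Request:
apply_moves --motion '[{"x":0,"y":0.3,"z":0,"yaw":0,"hand":-0.45},{"x":0,"y":0.55,"z":0,"yaw":0,"hand":-0.2},{"x":0,"y":0.55,"z":0,"yaw":0,"hand":-0.1},{"x":0,"y":0.55,"z":2,"yaw":0,"hand":0},{"x":0,"y":0.55,"z":6,"yaw":0,"hand":0},{"x":-1,"y":5,"z":11,"yaw":0,"hand":0},{"x":-4,"y":11,"z":15,"yaw":0,"hand":0},{"x":-8,"y":17,"z":18,"yaw":0,"hand":0},{"x":-8,"y":22,"z":18,"yaw":0,"hand":0},{"x":-8,"y":24,"z":18,"yaw":0,"hand":0}]'

```text
clock: 24.02
position: [0.4154, 0.1293, 0.255]
ee_rot: [0.049, 3.139, 0.002]
force: [1.0, -0.5, -1.1]
width: 0.502
gripper_force: 0.0
```

```bash
python3 - <<'E'
from h import *
b=get_image("scene");a=get_image("top")
o=observe();print(o["clock"],o["position"],o["force"],o["width"])
cv2.imwrite("pics/sc8.png",b);cv2.imwrite("pics/top8.png",a)
cv2.imwrite("pics/c8.png",cv2.resize(np.hstack([b[170:290,165:285],a[165:285,240:325]]),None,fx=3.8,fy=3.8,interpolation=cv2.INTER_CUBIC))
h=cv2.cvtColor(a,cv2.COLOR_BGR2HSV);m=(h[...,0]>100)&(h[...,0]<130)&(h[...,1]>130)
m[:200]=0;m[250:]=0;m[:,:270]=0;m[:,320:]=0
ys,xs=np.nonzero(m);P=np.array([w("top",x,y,.048)[:2] for x,y in zip(xs,ys)])
d,v=np.linalg.eigh(np.cov(P.T));e=v[:,1]*np.sign(v[0,1]);print("guide ctr",P.mean(0),"ang",np.arctan2(e[1],e[0]),len(P))
E
```

```text
24.125 [0.41552955 0.13096742 0.25440695] [ 0.55762746  0.15558952 -0.14520092] 0.5016545952227585
guide ctr [ 0.48791473 -0.1222219 ] ang -0.17095246126823677 137
```

View pics/c8.png

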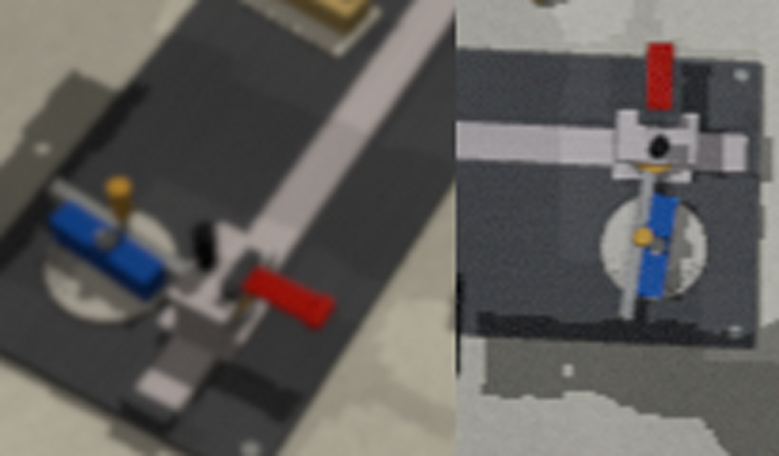

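The picture shows the guide flush along the locked blade, at about -0.16 rad like the cast. The lever is down and the gripper is clear of everything.

```bash
python3 -c "
from cell import *
print(sign_off())"
```

```text
the job is handed in; nothing more can be done
None
```

I locked the blade flush on the cast, then used it to swing the guide round flush against it. I let go and handed the job in at about 24 s; pushes on cast and guide stayed under about 8 N, and the final picture shows blade and guide lying flush.

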